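# Fit the rotor to the bench centrifuge

### The job

Fit the microtube rotor to the open bench centrifuge: lift it by its hub, lower it over the spindle, and turn it under light pressure (never leaning on it with more than about 25 N) until its keyway drops over the spindle's key and it sits fully home. Then push the knurled lock cap onto the spindle nose down to the hub, let go, and leave the slides and tissue cassettes on the bench where they are.

Things in the scene. Friction and masses are not known exactly. Their poses are not given: they have to be found in the camera images.
- centrifuge: White and grey bench centrifuge, fixed, 200 x 200 mm, top 85 mm above the bench; round steel bowl 132 mm across, open at the top; clear lid swung back on the far side (+x), leaning away, its edge 240 mm above the bench. Origin: centre of its underside, below the spindle; -x is the front with the control strip; z up.
- spindle_seat (a point): Centre of the spindle's 34 mm shoulder, 48 mm above the bench, on which the rotor's underside rests when home. Axes as the centrifuge (it does not turn with the spindle). Above it: shaft 20 mm thick for 48 mm, 6 mm of taper, then the 12 mm nose. The spindle turns stiffly (drag 0.15 N m): under more than about 10 N of pressure the rotor may carry it round.
- key_top (a point): Point on the spindle axis, 12 mm above the seat, level with the top of the brass key: 6 mm wide, square-topped, standing on one side of the shaft from the seat to this height and out to 16 mm from the axis. The key points into the quarter between the centrifuge's front (-x) and right side (-y); just where is not measured. A rotor turned wrong rests on it.
- nose_tip (a point): Tip of the spindle's nose, 86 mm above the seat: 12 mm thick, bevelled; it stands 20 mm out of the hub when the rotor is home.
- rotor: Loose rotor, about 0.4 kg, upright on the bench: dark dished head 104 mm across, rim 26 mm high, eight tube holes, round a steel hub 44 mm thick. Origin: centre of the underside, on the bore's axis; z up. Bore 21.5 mm through the hub, bevelled below, with one keyway towards the rotor's -x: 7.5 mm wide, reaching 17 mm from the axis, full length. 0.75 mm play each side of the key.
- hub_top (a point): Centre of the top of the rotor's hub, 66 mm above its underside. The hub is a plain cylinder 44 mm thick, clear of the head from 30 mm above the underside: grip it across, in any direction. The keyway shows as a notch here. The cap comes to rest on it.
- lock_cap: Loose light grey knurled cap, a cylinder 32 mm in diameter and 34 mm high, with a blind bore 14 mm in diameter and 22 mm deep in its underside, bevelled at the mouth. Origin: centre of the underside; z up. It stands on the bench, bore down. It slides over the spindle nose until its underside rests on the hub's top.
- slides_a: Small stack of glass slides lying on the bench, 28 x 77 x 8 mm, origin at the centre of the underside. To be left alone.
- cassette_0: Tissue cassette with a block, the one nearer the label printer, 29 x 40 x 12 mm, on the bench, origin at the centre of the underside. To be left alone.
- cassette_2: Tissue cassette with a block, the one nearer the microtome at the right, 29 x 40 x 12 mm, on the bench, origin at the centre of the underside. To be left alone.
Not all that is in view belongs to the job. Leave any purple look-alike of the rotor alone. What is shaped like the lock_cap but red is not meant.

How it is judged:
By the outcome, as a careful person would: the job done as asked, in the order asked, and still so for the second after the job is handed in, with the robot touching nothing.
It also fails if it takes over 72 s, if anything falls off the work surface, if the arm or the gripper's body presses on something with over 40 N, if the wrist force passes 120 N, or if a joint passes its speed limit or range.

### The arm

A 6-joint arm with a two-finger parallel gripper is mounted at the origin on a cart in front of the work surface, level with it; the furniture and walls round the work are solid. World frame = base frame: x ahead of the robot, y to its left, z up, the work surface at z = 0. Lengths are in m, angles in rad, forces in N, time in s.
With the tool pointing down it reaches from about 0.2 to 0.875 m from the base axis. Payload 3.4 kg.
Tool frame: the origin (TCP) lies between the finger pads; the fingertips stand 17 mm ahead of it and the grasp point (between the pads) lies 2 mm behind it (robot.finger_overhang is the distance from the TCP to the fingertips, in m); x points along the fingers, y is the direction in which the jaws open and shut, and the axes are right-handed (so a half turn about x gives the same grasp; the last joint's range is limited). The gripper opens to 94 mm and grips with 3 to 60 N. Pads are 16 mm wide; open, the fingers measure 119 mm over their backs; the gripper's body (75 mm by 177 mm) begins 78 mm behind the grasp point.
Start: joints at [-1.444, 0.276, 1.505, -0, 1.361, -0.121], TCP at [0.141, -0.557, 0.198] pointing down, gripper open.
Joint ranges: [-2.89, 2.89], [-0.75, 2.08], [0.22, 2.7], [-1.18, 4.32], [0.11, 2.71], [-2.7, 2.7]. Speed limits (rad/s): [2.57, 2.57, 3.14, 3.14, 3.14, 3.14].

### API

Orientations are given as a 3x3 rotation matrix whose columns are the frame's x, y, z axes.
In Python, from station import robot gives the robot as it stands. The module is installed in compiled form; this text tells all that it offers. Calls block until the motion is done:
- robot.move_to(position, orientation): joint-space move of the TCP to a pose.
- robot.move_straight(position, max_speed=0.15, rotation=None): straight line of the TCP; rotation=None keeps the orientation; max_speed is the mean speed in m/s.
- robot.move_joints(angles): joint-space move.
- robot.gripper_to(opening, squeeze=None): finger opening in m; squeeze is the grip in N (None keeps the last); returns when the fingers have stopped.
- robot.sleep(seconds).
- robot.ik(position, orientation): joint angles nearest the present ones, or None.
- robot.get_state(): the state.
- robot.camera(name): name is "scene" or "side" or "wrist"; returns a dict with "pixels" (480x640x3 uint8, red, green, blue), "K" (3x3 intrinsics, pixels), "k1" (the pictures are not rectified: a ray, as slopes to the right and down, at radius r is drawn at 1 + k1 r^2 times it, then the intrinsics apply), "R" (3x3) and "t" (3): a world point X has camera coordinates R X + t. Camera axes: x right, y down, z forward; pixel columns grow to the right and rows downward; lengths in m; the calibration is good to about 2 mm. A picture is of the moment at which its call begins. There is no depth.
A pose or a line that the arm cannot do raises robot.Unreachable and nothing moves.
- robot.sign_off(): hands the job in, once; it reports no verdict.
The state is a dict: "clock": time; "q": joint angles; "dq": joint speeds; "tau": joint torques, N m; "ee_pos": TCP position; "eef_rot": TCP orientation; "force": force on the tool from outside, world axes, zero at the start; "moment": the same for the moment, N m; "finger_gap": finger opening in m.
Only numpy, scipy, OpenCV 4.12 (cv2) and the standard library are available. Lean on these libraries where they do the work, as an engineer would, in place of code of your own. Each camera call takes 0.05 s, during which the arm holds its last target. There are 200 camera calls.

## Working session

There is one attempt and no reset: what is moved stays moved. The work goes in short steps, each a Python script; the robot and the scene stay as the last script left them, time stands still between calls to the robot, and variables do not carry over. Pictures are saved under pics/ and viewed, about 8 in all and at most 12, crops included, and the job is handed in when it is done.

```bash
mkdir -p pics; cat > h.py <<'E'
import numpy as np, cv2
from station import robot
def snap(name,fn,crop=None,scale=1):
    c=robot.camera(name); im=c["pixels"]
    if crop: x0,y0,x1,y1=crop; im=im[y0:y1,x0:x1]
    if scale!=1: im=cv2.resize(im,None,fx=scale,fy=scale,interpolation=cv2.INTER_CUBIC)
    cv2.imwrite(f"pics/{fn}.png",cv2.cvtColor(im,cv2.COLOR_RGB2BGR))
    np.savez(f"pics/{fn}.npz",pixels=c["pixels"],K=c["K"],k1=c["k1"],R=c["R"],t=c["t"])
    return c
def load(fn): return np.load(f"pics/{fn}.npz")
def pix2w(c,u,v,z):
    K=np.array(c["K"]); d=np.array([(u-K[0,2])/K[0,0],(v-K[1,2])/K[1,1]]); s=d.copy()
    for _ in range(20): s=d/(1+float(c["k1"])*(s@s))
    R=np.array(c["R"]);t=np.array(c["t"]); o=-R.T@t; r=R.T@np.array([s[0],s[1],1])
    return o+r*(z-o[2])/r[2]
def w2pix(c,X):
    X=np.atleast_2d(X).astype(float); p=X@np.array(c["R"]).T+np.array(c["t"]); s=p[:,:2]/p[:,2:]
    s=s*(1+float(c["k1"])*(s**2).sum(1,keepdims=True)); K=np.array(c["K"])
    return s@K[:2,:2].T+K[:2,2]
def down(a): # jaw axis at angle a in world xy, tool x down
    y=np.array([np.cos(a),np.sin(a),0]); x=np.array([0,0,-1.]); return np.column_stack([x,y,np.cross(x,y)])
E
python3 - <<'E'
from h import *
for n in ["scene","side","wrist"]:
    c=snap(n,n+"0"); print(n,c["k1"],-c["R"].T@c["t"],c["R"][2])
s=robot.get_state();print(s["clock"],s["eef_rot"],s["force"],s["finger_gap"])
E
```

```text
scene -0.03268194168757622 [-0.04507102  0.826668    1.22262467] [ 0.36681207 -0.58107181 -0.72650152]
side -0.07666684540966809 [ 0.32655652 -0.78924846  0.76664781] [ 0.18447547  0.71937268 -0.66968033]
wrist -0.006733902740868579 [ 0.22071346 -0.53749863  0.38451534] [-0.27436198 -0.06779037 -0.95923405]
0.15 [[-1.53306027e-04  2.45205778e-01 -9.69471043e-01]
 [ 1.38896103e-03 -9.69470067e-01 -2.45205751e-01]
 [-9.99999024e-01 -1.38414902e-03 -1.91955666e-04]] [-0.09654502 -1.72279548  0.2538314 ] 0.09395225838938905
```

View pics/scene0.png

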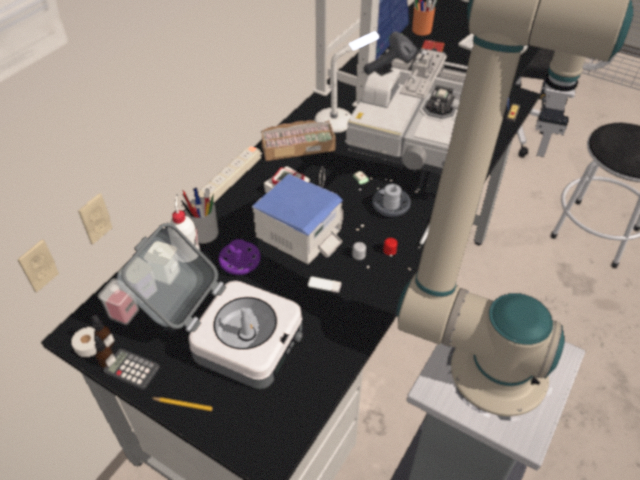

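View pics/side0.png

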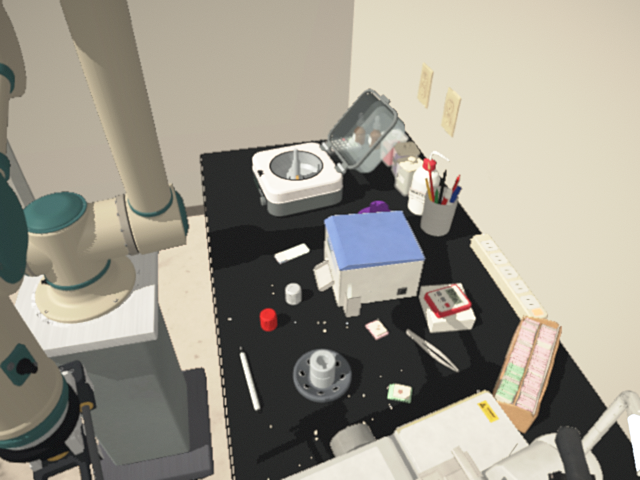

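Scene shows: rotor (392,200), grey cap (359,251), red cap (390,246), centrifuge (246,322). Side shows: rotor (322,373), cap (293,293), centrifuge (297,165). Next, an enlarged montage.

```bash
python3 - <<'E'
from h import *
def crop(n,x,y,w,h,s):
    im=load(n)["pixels"][y:y+h,x:x+w]; im=cv2.resize(im,None,fx=s,fy=s,interpolation=cv2.INTER_CUBIC)
    cv2.putText(im,f"{n} {x},{y} x{s}",(3,12),0,.4,(255,255,0),1); return im
# 2x2 panels of 400x300
P=[crop("scene0",186,270,130,100,3),crop("side0",240,130,130,100,3),crop("scene0",340,170,80,100,3),crop("side0",255,270,130,140,3)]
W=np.zeros((740,790,3),np.uint8)
W=np.zeros((720,790,3),np.uint8)
for p,(x,y) in zip(P,[(0,0),(395,0),(0,300),(395,300)]): W[y:y+p.shape[0],x:x+p.shape[1]]=p[:720-y]
cv2.imwrite("pics/m1.png",cv2.cvtColor(W[:720],cv2.COLOR_RGB2BGR))
for n,u,v,z,l in [("scene0",392,190,.066,"hub"),("side0",322,356,.066,"hub"),("scene0",359,246,.034,"cap"),("side0",293,287,.034,"cap"),("scene0",246,322,.085,"bowl"),("side0",297,165,.085,"bowl"),("scene0",325,284,.008,"slides"),("side0",375,329,.012,"cas"),("side0",399,393,.012,"cas")]:
    print(l,n,pix2w(load(n),u,v,z).round(4))
E
```

```text
hub scene0 [ 0.4457 -0.3395  0.066 ]
hub side0 [ 0.4493 -0.3332  0.066 ]
cap scene0 [ 0.4345 -0.1387  0.034 ]
cap side0 [ 0.4361 -0.1352  0.034 ]
bowl scene0 [0.5153 0.2319 0.085 ]
bowl side0 [0.52   0.2338 0.085 ]
slides scene0 [ 0.4544 -0.0044  0.008 ]
cas side0 [ 0.5754 -0.2608  0.012 ]
cas side0 [ 0.5728 -0.4042  0.012 ]
```

View pics/m1.png

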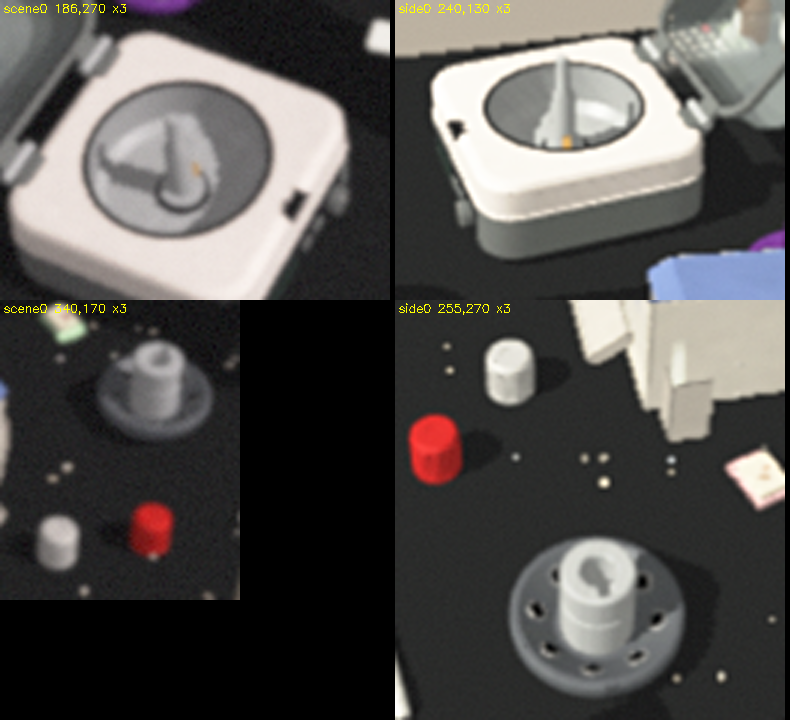

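```bash
python3 - <<'E'
from h import *
from scipy.optimize import least_squares
def tri(*obs):
    f=lambda X: np.concatenate([w2pix(load(n),X)[0]-np.array(p) for n,p in obs])
    r=least_squares(f,[.5,0,.1]); return r.x.round(4),r.fun.round(1)
print("nose",tri(("scene0",(243.3,308.3)),("side0",(295.3,149.5))))
print("key",tri(("scene0",(251.7,326)),("side0",(297.7,177.3))))
print("hub",tri(("scene0",(393,189.3)),("side0",(322.7,359.3))))
print("cap",tri(("scene0",(359.3,245.7)),("side0",(293.3,287))))
for n,u,v,z in [("scene0",243.3,308.3,.134),("side0",295.3,149.5,.134),("scene0",245,323,.085),("side0",296.5,165.3,.085),("scene0",251.7,326,.058),("side0",297.7,177.3,.058)]: print(n,z,pix2w(load(n),u,v,z).round(4))
# centrifuge corner direction: front edge
for a in np.arange(0,1.7,.4): 
  for sg in (0,np.pi):
    j=robot.ik([.447,-.337,.25],down(a+sg)); k=robot.ik([.517,.232,.25],down(a+sg)); print(a+sg,j is not None and j[5].round(2), k is not None and k[5].round(2))
j=robot.ik([.35,-.33,.3],down(1.57));print(j)
E
```

```text
nose (array([0.5169, 0.2317, 0.1337]), array([ 0.2,  0.2,  0.3, -0.2]))
key (array([0.5152, 0.2183, 0.0555]), array([-0.9, -0.6, -1.1,  0.6]))
hub (array([ 0.4472, -0.3417,  0.0681]), array([-1. , -0.5, -0.7,  0.3]))
cap (array([ 0.4352, -0.1381,  0.0366]), array([-0.6, -0.3, -0.5,  0.2]))
scene0 0.134 [0.5174 0.2317 0.134 ]
side0 0.134 [0.5159 0.2306 0.134 ]
scene0 0.085 [0.5156 0.2353 0.085 ]
side0 0.085 [0.5185 0.2327 0.085 ]
scene0 0.058 [0.5112 0.2199 0.058 ]
side0 0.058 [0.518  0.2171 0.058 ]
0.0 -0.77 0.3
3.141592653589793 2.37 False
0.4 -1.17 -0.1
3.541592653589793 1.97 False
0.8 -1.57 -0.5
3.941592653589793 1.57 2.64
1.2000000000000002 -1.97 -0.9
4.341592653589793 1.17 2.24
1.6 -2.37 -1.3
4.741592653589793 0.77 1.84
[-9.00770682e-01  8.87961417e-02  1.49670184e+00 -4.44089210e-16
  1.55609467e+00 -2.47077068e+00]
```

```bash
python3 - <<'E'
from h import *
print(robot.ik([.447,-.338,.2],down(-1.4)))
robot.move_to([.447,-.338,.18],down(-1.4)); c=snap("wrist","w1"); print(robot.get_state()["clock"],w2pix(c,[[.447,-.338,.066],[.4352,-.138,.034]]))
E
```

```text
[-7.71584756e-01  2.53022683e-01  1.53318893e+00 -4.44089210e-16
  1.35538105e+00  6.28415244e-01]
1.6083 [[314.26380042 229.40181614]
 [118.22316144 200.00641431]]
```

View pics/w1.png

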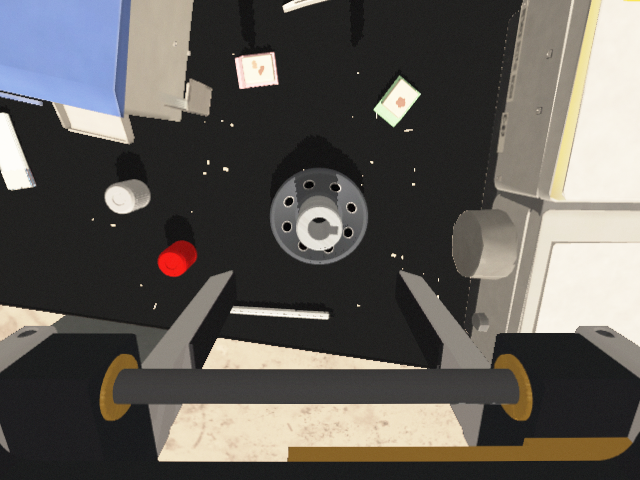

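```bash
python3 - <<'E'
from h import *
robot.move_to([.49,.2,.26],down(2.2)); c=snap("wrist","w2"); print(robot.get_state()["clock"],w2pix(c,[[.517,.232,.134],[.517,.232,.048],[.517,.216,.06]]))
p=w2pix(c,[[.517,.232,.09]])[0].astype(int)
def crop(n,x,y,w,s):
    im=load(n)["pixels"][y:y+w,x:x+w]; im=cv2.resize(im,None,fx=s,fy=s,interpolation=cv2.INTER_CUBIC)
    cv2.putText(im,f"{n} {x},{y} x{s}",(3,12),0,.4,(255,0,255),1); return im
x,y=max(p[0]-50,0),max(p[1]-50,0)
W=np.zeros((400,800,3),np.uint8); W[:,:400]=crop("w1",294,203,50,8); q=crop("w2",x,y,100,4); W[:q.shape[0],400:400+q.shape[1]]=q
cv2.imwrite("pics/m2.png",W[...,::-1])
E
```

```text
3.8583 [[326.29599071 267.16075804]
 [324.18971939 241.87203977]
 [313.84404865 237.41592973]]
```

View pics/m2.png

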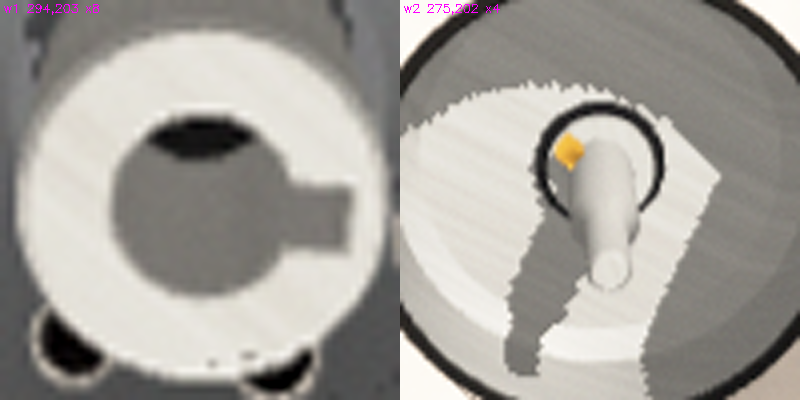

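Hub centre is at local (204,205) in the left panel, with the notch to the right, slightly below centre. On the right are the nose tip (610,270) and the brass key up-left of the shaft (570,150). I'll fit the angles.

```bash
python3 - <<'E'
from h import *
from scipy.optimize import least_squares
w1=load("w1"); un=lambda x,y,s,ox,oy:((x+.5)/s-.5+ox,(y+.5)/s-.5+oy)
h=pix2w(w1,*un(203.5,205,8,294,203),.066)[:2]; n=pix2w(w1,*un(350,218,8,294,203),.066)[:2]
bore=pix2w(w1,*un(202,206,8,294,203),.066)[:2]
print("hub",h,bore,"notch r",np.linalg.norm(n-h),"ang",np.degrees(np.arctan2(*(n-h)[::-1])))
for x in (18,388): print(np.linalg.norm(pix2w(w1,*un(x,205,8,294,203),.066)[:2]-h))
cap=pix2w(w1,126,0,.034)
w2=load("w2"); im=w2["pixels"].astype(int)
m=(im[...,0]>150)&(im[...,2]<110)&(im[...,1]>110); ys,xs=np.nonzero(m); s=(abs(xs-317)<15)&(abs(ys-239)<15); xs,ys=xs[s],ys[s]
print(len(xs),xs.min(),xs.max(),ys.min(),ys.max())
nose=pix2w(w2,*un(210,270,4,275,202),.134)[:2]; seat=pix2w(w2,*un(200,160,4,275,202),.048)[:2]
print("nose",nose,"seat",seat)
for C in (nose,seat,(nose+seat)/2):
    P=np.array([pix2w(w2,x,y,.060)[:2] for x,y in zip(xs,ys)])-C; c=P.mean(0); 
    print("key r",np.linalg.norm(P,axis=1).min(),np.linalg.norm(c),np.linalg.norm(P,axis=1).max(),"ang",np.degrees(np.arctan2(c[1],c[0])))
# cap from w1 : top ellipse
g=w1["pixels"][170:225,95:160]; cv2.imwrite("pics/cap.png",cv2.resize(g,None,fx=6,fy=6,interpolation=cv2.INTER_CUBIC)[...,::-1])
# outer bowl rim from w2
t=np.array([0.517,.232]); print(w2pix(w2,[[*seat,.048]]))
E
```

```text
hub [ 0.4489166  -0.34218171] [ 0.44876721 -0.3420292 ] notch r 0.01728848310559507 ang -85.49039515060508
0.021760367677734257
0.02164516973894198
39 314 320 236 244
nose [0.51821811 0.23394583] seat [0.51641613 0.23224985]
key r 0.009788536686928527 0.0133323096198372 0.017396677772952236 ang -94.00929818686892
key r 0.00833624629459835 0.011636260434406248 0.015437029085281667 ang -85.71316189927306
key r 0.00915256352260639 0.012451732903943372 0.016369559437405416 ang -90.14348841933476
[[324.625 241.625]]
```

View pics/cap.png

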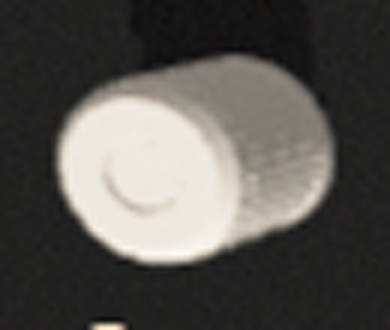

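```bash
python3 - <<'E'
from h import *
R=down(1.5)
robot.move_to([.40,-.1,.28],R)
robot.move_to([.4482,-.342,.16],R)
c=snap("wrist","w3")
robot.move_straight([.4482,-.342,.053],max_speed=.1)
print(robot.get_state()["force"].round(2))
robot.gripper_to(.03,squeeze=50)
s=robot.get_state();print(s["clock"],s["finger_gap"],s["force"].round(2),s["ee_pos"])
robot.move_straight([.4482,-.342,.27],max_speed=.15)
s=robot.get_state();print(s["clock"],s["finger_gap"],s["force"].round(2),s["moment"].round(2))
robot.move_to([.41,-.1,.28],R); 
snap("wrist","w4"); s=robot.get_state();print(s["clock"],s["ee_pos"],s["force"].round(2))
I=np.vstack([load("w3")["pixels"][100:320,200:440],load("w4")["pixels"][100:320,200:440]])
I=np.hstack([I[:220],I[220:]]); cv2.imwrite("pics/m3.png",cv2.resize(I,(800,367),interpolation=cv2.INTER_CUBIC)[...,::-1])
E
```

```text
[1.21 0.39 0.47]
8.2583 0.042090404714607524 [-0.47  0.63  0.84] [ 0.44818269 -0.34170042  0.05298785]
9.8583 0.04222979220506399 [-0.41 -0.86 -3.88] [ 0.06 -0.16  0.  ]
10.875 [ 0.41086244 -0.10138851  0.27995686] [-0.23  0.16 -4.05]
```

View pics/m3.png

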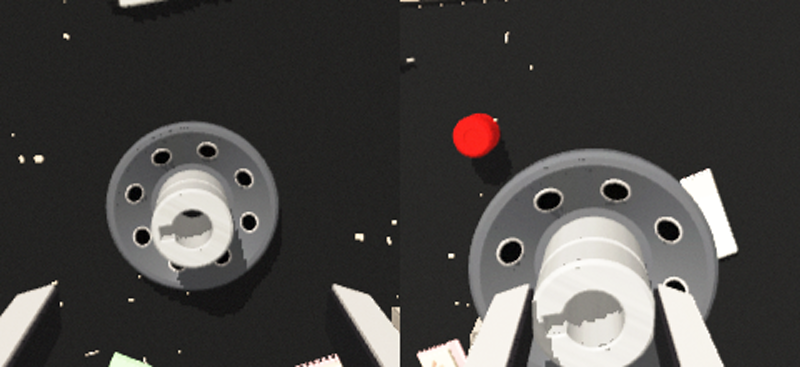

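```bash
python3 - <<'E'
from h import *
w=load("w4"); s=800/480; f=lambda x,y:pix2w(w,(x-400+.5)/s-.5+200,(y+.5)/s-.5+100,.293)[:2]
c=f(595,319); n=f(541,327.5); print("bore",c,"notch",np.linalg.norm(n-c),np.degrees(np.arctan2(*(n-c)[::-1])))
for a,b in [((566,319),(625,319)),((595,290),(595,348)),((532,317),(656,317))]: print(np.linalg.norm(f(*a)-f(*b)),(f(*a)+f(*b))/2)
w=load("w3"); f=lambda x,y:pix2w(w,(x+.5)/s-.5+200,(y+.5)/s-.5+100,.066)[:2]
c=f(192.5,230); n=f(160,233); print("w3 bore",c,np.linalg.norm(n-c),np.degrees(np.arctan2(*(n-c)[::-1])))
im=w["pixels"]; 
E
```

```text
bore [ 0.41161821 -0.10100723] notch 0.01898376818517208 -84.21558202043374
0.020337820924848184 [ 0.41163088 -0.10083613]
0.021924914481195507 [ 0.4117984  -0.10101981]
0.042698833805479196 [ 0.41084357 -0.10130188]
w3 bore [ 0.44953929 -0.34171613] 0.01737065059950551 -88.48832233995651
```

```bash
cat >> h.py <<'E'
def F(n=3):
    v=[]
    for _ in range(n): v.append(robot.get_state()["force"]); robot.sleep(.02)
    return np.mean(v,0)
E
python3 - <<'E'
from h import *
R=down(np.radians(80)); xy=np.array([.5165,.2325])
robot.move_to([*xy,.235],R); robot.move_straight([*xy,.053+.108],max_speed=.1)
f0=F(5); print(robot.get_state()["clock"],f0.round(2))
for u in [.104,.102,.100,.098,.096,.094,.092,.088,.082,.076,.070,.066,.064,.063,.062,.061,.060,.059,.058]:
    robot.move_straight([*xy,.053+u],max_speed=.04); f=F()-f0; print(u,f.round(1),xy.round(4))
    if f[2]>8: print("stop");break
    if np.hypot(*f[:2])>2.5: xy=xy+f[:2]/np.hypot(*f[:2])*.0004
s=robot.get_state();print(s["clock"],s["ee_pos"],s["moment"],s["finger_gap"])
E
```

```text
13.175 [ 0.28  0.28 -3.88]
0.104 [-0.2  0.1 -0.4] [0.5165 0.2325]
0.102 [-0.5 -0.6 -0.4] [0.5165 0.2325]
0.1 [ 0.2 -0.2  0.1] [0.5165 0.2325]
0.098 [-0.4 -0.   0.3] [0.5165 0.2325]
0.096 [ 0.6  0.7 -0.2] [0.5165 0.2325]
0.094 [0.8 2.4 1.8] [0.5165 0.2325]
0.092 [0.9 4.  1.4] [0.5166 0.2329]
0.088 [ 1.3  4.5 -0.6] [0.5167 0.2333]
0.082 [ 1.4  4.5 -1.5] [0.5168 0.2337]
0.076 [ 1.4  3.8 -3.1] [0.5169 0.234 ]
0.07 [ 2.   2.9 -2.7] [0.5171 0.2344]
0.066 [ 1.5  1.2 -1.6] [0.5173 0.2347]
0.064 [ 0.7  0.4 -0.6] [0.5173 0.2347]
0.063 [-0.  -0.3  0.2] [0.5173 0.2347]
0.062 [-0.1 -0.  -0.3] [0.5173 0.2347]
0.061 [-0.4 -0.2 -0.7] [0.5173 0.2347]
0.06 [ 0.2 -0.9 -0.3] [0.5173 0.2347]
0.059 [-0.3 -0.5 -0.5] [0.5173 0.2347]
0.058 [-0.1 -0.2  0.3] [0.5173 0.2347]
19.025 [0.51729205 0.23472291 0.11096699] [ 0.09195961 -0.20069613 -0.01368559] 0.04196454461542698
```

```bash
cat > low.py <<'E'
from h import *
import sys
def run(xy,u,a,f0,mode):
    pass
E
python3 - <<'E'
from h import *
xy=np.array([.5173,.2347]); f0=np.array([.1,.1,-4.0]); u=.058
while u>.0455:
    u-=.001; robot.move_straight([*xy,.053+u],max_speed=.03); f=F(2)-f0; s=robot.get_state(); print(round(u,4),f.round(1),s["moment"].round(2),s["ee_pos"][2].round(4))
    if f[2]>5: break
    if np.hypot(*f[:2])>2.5: xy=xy+f[:2]/np.hypot(*f[:2])*.0003
print(s["clock"],xy)
E
```

```text
0.057 [ 0.  -0.2  0.3] [ 0.01 -0.14  0.05] 0.1099
0.056 [ 0.3  0.  -0.4] [ 0.06 -0.16  0.03] 0.1089
0.055 [-0.1  0.3 -0.1] [ 0.02 -0.11 -0.03] 0.1079
0.054 [ 0.4 -0.2 -0.3] [ 0.06 -0.15  0.  ] 0.107
0.053 [0.1 0.5 0.2] [ 0.09 -0.12 -0.04] 0.1059
0.052 [-0.3 -0.7 -0.1] [ 0.1  -0.14  0.02] 0.1049
0.051 [-0.1  0.5  0.3] [ 0.04 -0.11  0.01] 0.1039
0.05 [-0.9 -0.1 -0.3] [ 0.   -0.14 -0.08] 0.1029
0.049 [ 0.  -0.4  0.4] [-0.01 -0.18 -0.04] 0.102
0.048 [ 0.  -0.1  0. ] [ 0.08 -0.17  0.06] 0.1011
0.047 [-1.3 -0.9  7.8] [-0.16  0.02  0.01] 0.1009
22.1417 [0.5173 0.2347]
```

Rotor is home: underside at 0.048 and the key engaged without a sweep. Release it, then fetch the cap.

```bash
python3 - <<'E'
from h import *
R=down(1.5)
robot.gripper_to(.09); robot.move_straight([.5173,.2347,.24],max_speed=.2)
snap("wrist","w5"); snap("side","s5")
robot.move_to([.40,-.05,.26],R); robot.move_to([.435,-.138,.14],R)
robot.gripper_to(.06); snap("wrist","w6"); print(robot.get_state()["clock"])
a=load("w5")["pixels"]; b=load("s5")["pixels"][110:230,220:380]; d=load("w6")["pixels"]
W=np.zeros((600,800,3),np.uint8); W[:300,:400]=cv2.resize(a,(400,300)); W[:300,400:]=cv2.resize(b,(400,300),interpolation=cv2.INTER_CUBIC)
W[300:,:400]=cv2.resize(d,(400,300)); p=w2pix(load("w6"),[[.435,-.138,.034]])[0].astype(int); print(p)
W[300:,400:]=cv2.resize(d[p[1]-45:p[1]+45,p[0]-60:p[0]+60],(400,300),interpolation=cv2.INTER_CUBIC)
cv2.imwrite("pics/m4.png",W[...,::-1])
E
```

```text
26.5
[316 233]
```

View pics/m4.png

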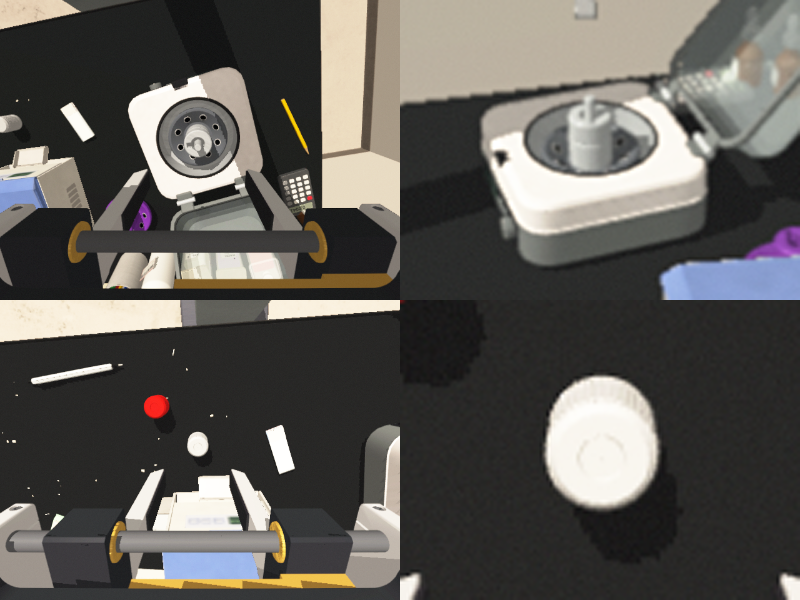

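```bash
python3 - <<'E'
from h import *
s=load("side0"); c=load("scene0")
for u,v,z in [(345,312,0),(316,270,.05),(349,313,0),(327,245,.13)]: print("side",u,v,pix2w(s,u,v,z).round(3))
for u,v,z in [(310,259,0),(330,255,.05),(342,240,.05)]: print("scene",u,v,pix2w(c,u,v,z).round(3))
w=load("w6"); cp=pix2w(w,316.25,234.75,.034); print("cap",cp)
R=down(1.5); x=cp[0]-.0007
robot.move_straight([x,cp[1],.06],max_speed=.12); f=F(); 
robot.move_straight([x,cp[1],.024],max_speed=.06); print(f,F(),robot.get_state()["clock"])
E
```

```text
side 345 312 [ 0.532 -0.197  0.   ]
side 316 270 [ 0.49  -0.113  0.05 ]
side 349 313 [ 0.54  -0.201  0.   ]
side 327 245 [ 0.509 -0.126  0.13 ]
scene 310 259 [ 0.534 -0.06   0.   ]
scene 330 255 [ 0.475 -0.061  0.05 ]
scene 342 240 [ 0.475 -0.121  0.05 ]
cap [ 0.43633334 -0.13801232  0.034     ]
[ 0.26182738 -0.06289223  0.3502376 ] [ 0.27232625  0.60768848 -0.04817366] 28.1667
```

```bash
python3 - <<'E'
from h import *
R=down(1.5)
robot.gripper_to(.02,squeeze=30); s=robot.get_state(); p=s["ee_pos"]; print(s["finger_gap"],p,s["force"].round(1))
robot.move_straight([p[0],p[1],.25],max_speed=.15); robot.move_to([.41,-.1,.28],R)
snap("wrist","w7"); s=robot.get_state(); print(s["clock"],s["ee_pos"],s["force"].round(2),s["finger_gap"])
pp=w2pix(load("w7"),[[*s["ee_pos"][:2],s["ee_pos"][2]+.010]])[0]; print(pp); p=pp.astype(int)
cv2.imwrite("pics/m5.png",cv2.resize(load("w7")["pixels"][p[1]-40:p[1]+40,p[0]-50:p[0]+50],(800,640),interpolation=cv2.INTER_CUBIC)[:600,:,::-1])
E
```

```text
0.03003070792409949 [ 0.43574167 -0.13800668  0.02413954] [0.3 0.2 1.7]
30.8083 [ 0.41000336 -0.09995709  0.27990102] [-0.72  0.03 -0.94] 0.030157144443309827
[315.81270043 287.45209041]
```

View pics/m5.png

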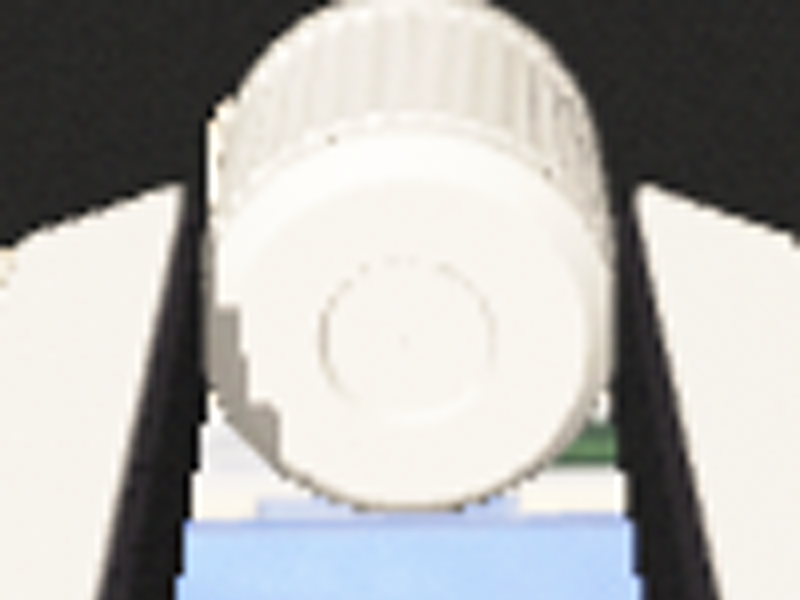

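```bash
python3 - <<'E'
from h import *
R=down(1.5)
dc=pix2w(load("w7"),315.3,289.1,.29)[:2]-np.array([.41000,-.09996]); print("dc",dc)
xy=np.array([.5173,.2347])+np.array([.00076,.00038])-dc; print(xy)
robot.move_to([*xy,.22],R); robot.move_straight([*xy,.162],max_speed=.1)
f0=F(5); print(robot.get_state()["clock"],f0.round(2))
t=.162
while t>.1365:
    t-=.0015; robot.move_straight([*xy,t],max_speed=.04); f=F(2)-f0; print(round(t-.024,4),f.round(1),xy.round(4))
    if f[2]>8: print("stop"); break
    if np.hypot(*f[:2])>2: xy=xy+f[:2]/np.hypot(*f[:2])*.0004
s=robot.get_state();print(s["clock"],s["ee_pos"],s["finger_gap"])
E
```

```text
dc [ 0.00098682 -0.00036558]
[0.51707318 0.23544558]
32.9667 [ 0.17  0.2  -0.51]
0.1365 [ 0.4 -0.5 -0.6] [0.5171 0.2354]
0.135 [0.3 0.2 0.2] [0.5171 0.2354]
0.1335 [ 0.  -0.9  1.1] [0.5171 0.2354]
0.132 [-0.2 -0.2  0.6] [0.5171 0.2354]
0.1305 [0.1 0.2 0.1] [0.5171 0.2354]
0.129 [ 0.2 -0.2 -0.8] [0.5171 0.2354]
0.1275 [-0.3 -0.1 -0.4] [0.5171 0.2354]
0.126 [ 0.4 -0.6 -1. ] [0.5171 0.2354]
0.1245 [ 0.2 -0.3 -0.3] [0.5171 0.2354]
0.123 [ 0.1 -0.4 -0.2] [0.5171 0.2354]
0.1215 [-0.3 -1.  -0.4] [0.5171 0.2354]
0.12 [ 0.1 -0.2 -0.5] [0.5171 0.2354]
0.1185 [-0.8 -1.5 -0.9] [0.5171 0.2354]
0.117 [-0.3 -0.2 -0.4] [0.5171 0.2354]
0.1155 [-0.2 -0.4 -0.5] [0.5171 0.2354]
0.114 [ 0.8 -0.   0.8] [0.5171 0.2354]
0.1125 [-0.5 -0.2  7.7] [0.5171 0.2354]
37.7833 [0.51764335 0.23556732 0.13795921] 0.029877262306317633
```

Cap met the hub at 0.114 as expected. Release, retreat and check.

```bash
python3 - <<'E'
from h import *
robot.gripper_to(.065); p=robot.get_state()["ee_pos"]; robot.move_straight([p[0],p[1],.26],max_speed=.15); robot.move_to([.36,.05,.3],down(1.5))
snap("side","s8"); snap("scene","c8"); print(robot.get_state()["clock"],robot.get_state()["force"].round(1))
W=np.zeros((600,800,3),np.uint8); a=load("s8")["pixels"]; b=load("c8")["pixels"]
r=lambda i:cv2.resize(i,(400,300),interpolation=cv2.INTER_CUBIC)
W[:300,:400]=r(a);W[:300,400:]=r(a[110:230,220:380]);W[300:,:400]=r(b);W[300:,400:]=r(b[260:380,166:326])
cv2.imwrite("pics/m6.png",W[...,::-1])
E
```

```text
40.55 [-0.1 -0.1 -0.1]
```

View pics/m6.png

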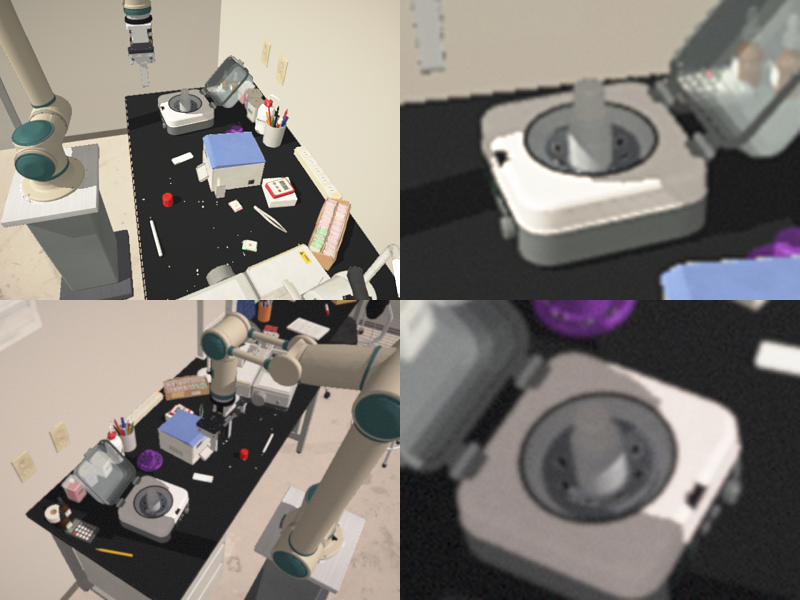

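The side view shows the cap standing on the hub in the bowl at (587,100) in the crop. The slides, cassettes and look-alikes are undisturbed, and the robot is clear.

```bash
python3 -c "
from h import *
print(robot.get_state()['force'].round(1)); print(robot.sign_off())"
```

```text
[-0.1 -0.1 -0.1]
the job is handed in; nothing more can be done
None
```

The rotor is fitted and home on the spindle, the lock cap is pushed down onto its hub, and the job is handed in at about 40.6 s on the robot's clock.

- **Rotor:** I gripped it by the hub and lowered it over the spindle, shifting sideways as the lateral force showed. The keyway went over the key at the yaw I had measured from the cameras, so no turning was needed. It met the seat with its underside at 0.048 m, as specified, and I pressed with about 8 N.
- **Cap:** It slid over the nose with almost no side force and stopped on the hub top at 0.114 m, as specified, with about 8 N of pressure. I then let go and backed away.
- **Last checks:** The final pictures show the rotor and cap seated in the bowl. The slides, cassettes, red cap and purple rotor look unmoved, and the force on the tool is near zero. No check failed. My camera estimate of the spindle was about 2 mm off in y, which the force-guided lowering corrected.

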